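# Fill the two empty places on the revolving chocolate stand

## Task

Two gold cards on the revolving display stand are still empty. Take the two dark chocolate bars out of the propped-up turquoise box and lay one on each empty card, flat, centred and lengthwise along the card. Set each bar down gently without letting it drop; the stand turns at a touch, so do not turn it, and leave the half-eggs on it and the clear price block where they are.

Things in the scene. Friction and masses are not known exactly. Their poses are not given: they have to be found in the camera images.
- bar_left: Dark chocolate bar, 70 long x 26 wide x 22 mm high, fine paler stripes across its top, 34 to 67 g. Origin: centre of its underside; x along its length, y across, z out of its top; turning it end for end is fine. At the start it lies on the sloping floor of the turquoise box, length up the slope, lower end against the lower wall, on the box's +y side (left as seen by the robot).
- bar_right: The other, identical bar, same frame; at the start it lies beside bar_left on the box's -y side, 64 to 124 mm from it centre to centre (at least 38 mm clear between them).
- box: Turquoise open gift box, fixed; its floor rises at 30 degrees towards the robot. Origin: middle of its lower outer edge, on the counter; z up, x horizontal the way the slope falls. Outside 200 up the slope x 210 wide x 34 mm deep; walls 5, floor 4 mm. Bars are centred 40 mm up the slope, 25 mm or more from the side walls. From 107 mm up: fixed rows of chocolates, 20 mm high.
- stand_plate (a joint): Turning of the revolving stand's round white marble plate about its vertical axis, rad, 0 at the start, counter-clockwise from above positive. Almost frictionless bearing (about 0.003 N m), plate 1.7 kg; it does not tilt.
- stand_centre (a point): Centre of the round white marble plate's upper face (small gold disc), 45 mm above the counter. Plate 260 mm in diameter, 13 mm thick. Five gold cards, 86 x 42 x 1.5 mm, are glued on like spokes 72 degrees apart, each centred 85 mm from the centre, its length pointing to it. Three carry half-eggs, two are empty.
- card_a (a point): Centre of the upper face of one empty gold card (46.5 mm above the counter); x along the card's length, outwards from the plate's centre; y across it; z up. One occupied card lies between card_a and card_b on one side, two on the other.
- card_b (a point): Centre of the upper face of the other empty gold card, same frame, same height. Either bar may go on either card.
- egg_green: Green glossy half-egg bonbon, dome 42 mm across and 24 mm high, on one of the cards. Origin: centre of its underside. Leave alone.
- egg_yellow: Yellow half-egg bonbon, same size and frame, on another card. Leave alone.
- egg_lime: Pale lime half-egg bonbon, same size and frame, on another card. Leave alone.
- price_block: Clear acrylic price block with a blank white label on top, 22 x 70 x 22 mm high, lying loose on the counter beyond the gap between box and stand; origin: centre of its underside, y along its length. Leave alone.
Mind the look-alikes: they are no part of the job. Leave any green or orange look-alike of the bar_left alone. Leave any purple look-alike of the bar_right alone.

How it is judged:
On the way:
1. one of the bars lies flat on an empty card, let go of, the stand not turned (((horizontal distance between bar_left and card_a below 0.01 m and angle between the x axis of bar_left and the x axis of card_a, either way round below 0.17 rad and z of bar_left in the frame of card_a below 0.004 m and angle between bar_left's own z axis and vertical below 0.08 rad and linear speed of bar_left below 0.02 m/s and contact force between the fingers and bar_left below 0.1 N) or (horizontal distance between bar_left and card_b below 0.01 m and angle between the x axis of bar_left and the x axis of card_b, either way round below 0.17 rad and z of bar_left in the frame of card_b below 0.004 m and angle between bar_left's own z axis and vertical below 0.08 rad and linear speed of bar_left below 0.02 m/s and contact force between the fingers and bar_left below 0.1 N) or (horizontal distance between bar_right and card_a below 0.01 m and angle between the x axis of bar_right and the x axis of card_a, either way round below 0.17 rad and z of bar_right in the frame of card_a below 0.004 m and angle between bar_right's own z axis and vertical below 0.08 rad and linear speed of bar_right below 0.02 m/s and contact force between the fingers and bar_right below 0.1 N) or (horizontal distance between bar_right and card_b below 0.01 m and angle between the x axis of bar_right and the x axis of card_b, either way round below 0.17 rad and z of bar_right in the frame of card_b below 0.004 m and angle between bar_right's own z axis and vertical below 0.08 rad and linear speed of bar_right below 0.02 m/s and contact force between the fingers and bar_right below 0.1 N)) and value of joint stand_plate between -0.07 and 0.07 rad), for 0.2 s.
At the end, for the whole second after the job is handed in: One bar on each of the two cards: flat (within 4 mm of it, 4.5 degrees of level), centred within 10 mm, lengthwise within 10 degrees; both let go and at rest; the plate at rest, within 4 degrees (0.07 rad) of its start ((((horizontal distance between bar_left and card_a below 0.01 m and angle between the x axis of bar_left and the x axis of card_a, either way round below 0.17 rad and z of bar_left in the frame of card_a below 0.004 m and angle between bar_left's own z axis and vertical below 0.08 rad and linear speed of bar_left below 0.02 m/s and contact force between the fingers and bar_left below 0.1 N) and (horizontal distance between bar_right and card_b below 0.01 m and angle between the x axis of bar_right and the x axis of card_b, either way round below 0.17 rad and z of bar_right in the frame of card_b below 0.004 m and angle between bar_right's own z axis and vertical below 0.08 rad and linear speed of bar_right below 0.02 m/s and contact force between the fingers and bar_right below 0.1 N)) or ((horizontal distance between bar_left and card_b below 0.01 m and angle between the x axis of bar_left and the x axis of card_b, either way round below 0.17 rad and z of bar_left in the frame of card_b below 0.004 m and angle between bar_left's own z axis and vertical below 0.08 rad and linear speed of bar_left below 0.02 m/s and contact force between the fingers and bar_left below 0.1 N) and (horizontal distance between bar_right and card_a below 0.01 m and angle between the x axis of bar_right and the x axis of card_a, either way round below 0.17 rad and z of bar_right in the frame of card_a below 0.004 m and angle between bar_right's own z axis and vertical below 0.08 rad and linear speed of bar_right below 0.02 m/s and contact force between the fingers and bar_right below 0.1 N))) and value of joint stand_plate between -0.07 and 0.07 rad and velocity of joint stand_plate between -0.03 and 0.03 rad/s); the robot touches nothing.
It fails at once if the stand was turned by more than 6 degrees (0.105 rad) (value of joint stand_plate above 0.105 rad or value of joint stand_plate below -0.105 rad).
It fails at once if a bar was let fall (free and faster than 0.5 m/s) or toppled (free and faster than 8 rad/s) at the stand ((horizontal distance between bar_left and stand_centre below 0.16 m and contact force between the fingers and bar_left below 0.05 N and (linear speed of bar_left above 0.5 m/s or angular speed of bar_left above 8 rad/s)) or (horizontal distance between bar_right and stand_centre below 0.16 m and contact force between the fingers and bar_right below 0.05 N and (linear speed of bar_right above 0.5 m/s or angular speed of bar_right above 8 rad/s))).
It fails at once if a half-egg was shifted by more than 15 mm or tipped (distance of any of egg_green, egg_yellow, egg_lime from where it was at the start of the episode above 0.015 m or angle between any of egg_green, egg_yellow, egg_lime's own z axis and vertical above 0.4 rad).
It fails at once if the price block was shifted by more than 15 mm (distance of price_block from where it was at the start of the episode above 0.015 m).
It also fails if it takes over 64 s, if anything falls off the work surface, if the arm or the gripper's body presses on something with over 40 N, if the wrist force passes 120 N, or if a joint passes its speed limit or range.

## Robot

A 6-joint arm with a two-finger parallel gripper is mounted at the origin on the work surface. World frame = base frame: x ahead of the robot, y to its left, z up, the work surface at z = 0. Lengths are in m, angles in rad, forces in N, time in s.
With the tool pointing down it reaches from about 0.35 to 0.775 m from the base axis. Payload 7.3 kg.
Tool frame: the origin (TCP) lies on the centre line of the jaws, within the pads' length; the fingertips stand 17 mm ahead of it and the grasp point (between the pads) lies 2 mm behind it; z points along the fingers, y is the line along which they close (so a half turn about z gives the same grasp; the last joint's range is limited). The gripper opens to 92 mm and grips with 3 to 60 N. Pads are 19 mm wide; open, the fingers measure 130 mm over their backs; the gripper's body (75 mm by 190 mm) begins 47 mm behind the grasp point.
Start: joints at [-1.247, 0.342, 1.524, -0, 1.275, -0.146], TCP at [0.238, -0.468, 0.244] pointing down, gripper open.
Joint ranges: [-2.53, 2.53], [-0.77, 2.02], [0.04, 2.7], [-1, 4.14], [0.28, 2.66], [-3.11, 3.11]. Speed limits (rad/s): [2.57, 2.57, 3.14, 3.14, 3.14, 3.14].

## Interface

Orientations are given as a rotation vector (axis times angle).
In Python, from station import robot gives the robot as it stands.
- The arm moves only by the tool send_rows, never from a script. Its argument "rows" is a list of rows, each a list of 7 numbers: the turn, a rotation vector about the tool's x, y, z in degrees, then the shift along the tool's x, y, z in m, then the finger opening in m, from 0 to 0.0918. A call has exactly 10 rows; each row shifts and turns the commanded pose from where the row before left it, along the tool's axes as they then stand; what a row does not reach is not made up. A row lasts 1/12 s, in which the tool goes at most 41.7 mm and 7.16 degrees, less where a joint would pass 70% of its speed; a pose out of reach is approached as far as the arm can. A call with a gripper value outside its range is refused whole. The fingers move at their own pace and stop on an object; "squeeze" is the grip in N (left out, the last holds). Time passes only in rows, so rows that do not move let the fingers close, or fill a call up. It gives the time, the measured TCP pose, the force, the opening and the grip force at its end, in the units of the state.
- robot.get_obs(): the state, without advancing time (a new reading comes with each control period).
- robot.capture(name): name is "side" or "top"; returns the picture (400x640x3 uint8, red, green, blue); there is no depth.
- robot.get_calibration(name): a dict with "camera_matrix" (3x3 intrinsics, pixels), "T" (4x4, takes a point from camera to world coordinates). Camera axes: x right, y down, z forward; pixel columns grow to the right and rows downward; lengths in m; the calibration is good to about 2 mm. A picture is of the moment at which its call begins. get_calibration takes no time and is no camera call.
- robot.job_done(): hands the job in; it is judged then, once.
The state is a dict: "clock": time; "joints": joint angles; "qd": joint speeds; "joint_efforts": joint torques, N m; "tool_pos": TCP position; "eef_rot": TCP orientation; "contact_force": force on the tool from outside, world axes, zero at the start; "ft_torque": the same for the moment, N m; "width": opening from 0.0 (shut) to 1.0 (fully open); "gripper_force": force on a finger pad.
Only numpy, scipy, OpenCV 4.12 (cv2) and the standard library are available. Lean on these libraries where they do the work, as an engineer would, in place of code of your own. Each camera call takes 0.05 s, during which the arm holds its last target. There are 200 camera calls.

## Working session

There is one attempt and no reset: what is moved stays moved. The work goes in short steps, Python scripts to look and compute and a tool call to move; the robot and the scene stay as the last step left them, time stands still between calls to the robot, and variables do not carry over. Pictures are saved under pics/ and viewed, at most 10 in all, crops included, and the job is handed in when it is done.

Besides the shell and the picture viewer there is one more tool, called after "Emit:" as name([rows], argument=value, ...), one row to a line, values as JSON. send_rows: Moves the arm, as the interface text tells. Its arguments: {"type":"object","properties":{"rows":{"type":"array"},"squeeze":{"type":"number"}},"required":["rows"]}

```bash
mkdir -p pics; ls
python3 - <<'E'
from station import robot
import cv2,numpy as np
o=robot.get_obs(); print({k:np.round(v,3).tolist() for k,v in o.items()})
for n in("side","top"):
    im=robot.capture(n); cv2.imwrite(f"pics/{n}0.png",im[:,:,::-1])
    c=robot.get_calibration(n); print(n,np.round(c["camera_matrix"],1).tolist(),np.round(c["T"],3).tolist())
E
```

```text
pics
{'clock': 0.0, 'joints': [-1.247, 0.343, 1.525, 0.0, 1.275, -0.146], 'qd': [-0.002, -0.003, -0.002, -0.0, 0.0, -0.002], 'joint_efforts': [0.0, -43.124, -24.422, 0.072, 0.056, -0.0], 'tool_pos': [0.238, -0.468, 0.243], 'eef_rot': [-3.054, -0.731, 0.0], 'contact_force': [0.623, -0.972, -0.023], 'ft_torque': [-0.025, -0.04, 0.074], 'gripper_force': 0.0, 'width': 1.003}
side [[461.7, 0.0, 317.4], [0.0, 461.7, 202.0], [0.0, 0.0, 1.0]] [[-0.94, -0.178, 0.293, 0.186], [-0.342, 0.543, -0.767, 0.918], [-0.023, -0.821, -0.571, 0.787], [0.0, 0.0, 0.0, 1.0]]
top [[373.1, 0.0, 318.9], [0.0, 373.1, 195.3], [0.0, 0.0, 1.0]] [[0.018, -0.995, 0.101, 0.488], [-1.0, -0.019, -0.007, -0.061], [0.009, -0.101, -0.995, 0.934], [0.0, 0.0, 0.0, 1.0]]
```

View pics/top0.png

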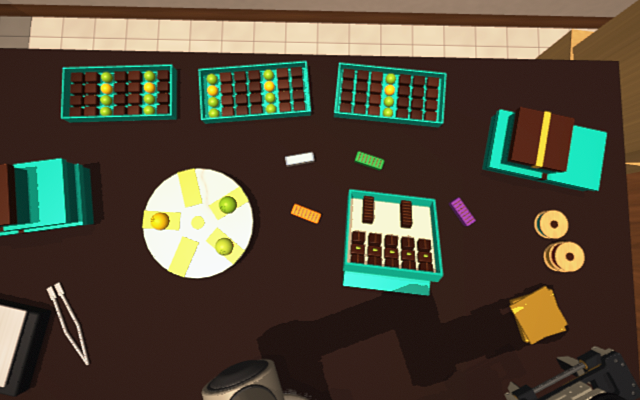

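View pics/side0.png

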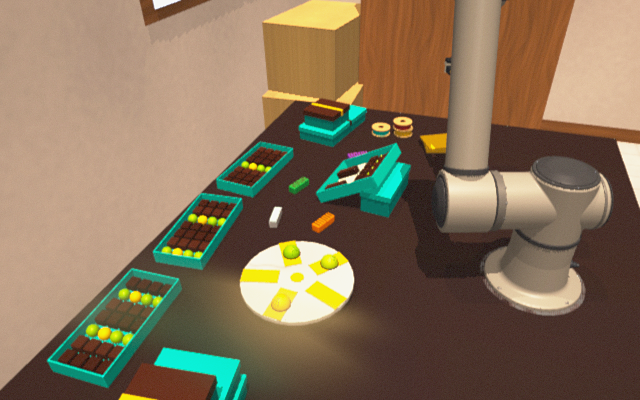

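The top view shows the plate centre at about (198,223), with empty cards at about (188,188) and (183,257). The bars are at about (369,210) and (406,214). The side view shows the same layout, with the tilted box at about (360,175).

```bash
cat > h.py <<'E'
from station import robot
import cv2,numpy as np
def ray(n,p,z):
    c=robot.get_calibration(n);K,T=c["camera_matrix"],c["T"]
    p=np.atleast_2d(np.asarray(p,float)); d=np.c_[p,np.ones(len(p))]@np.linalg.inv(K).T@T[:3,:3].T
    o=T[:3,3]; return o+d*((np.asarray(z)-o[2])/d[:,2])[:,None]
def blobs(m,amin):
    k,l,s,c=cv2.connectedComponentsWithStats(m.astype(np.uint8))
    return [(l==i,s[i,4],c[i]) for i in range(1,k) if s[i,4]>=amin]
E
python3 - <<'E'
from h import *
im=cv2.imread("pics/top0.png");hsv=cv2.cvtColor(im,cv2.COLOR_BGR2HSV)
H,S,V=[hsv[...,i].astype(int) for i in range(3)]
roi=np.zeros(H.shape,bool);roi[155:290,130:265]=1
# plate
m=roi&(V>110)
b=max(blobs(m,500),key=lambda t:t[1])
cn=max(cv2.findContours(b[0].astype(np.uint8),0,1)[0],key=len)
w=ray("top",cv2.convexHull(cn)[:,0],.045)[:,:2].astype(np.float32)
e=cv2.fitEllipse(w);print("plate",e); C=np.array(e[0])
y=roi&(H>20)&(H<45)&(S>60)&(V>120)
for q,a,c in blobs(y,15):
    v,u=np.nonzero(q);w=ray("top",np.c_[u,v],.0465)[:,:2]
    r=cv2.minAreaRect(w.astype(np.float32)); d=w.mean(0)-C
    print(a,c.round(1),w.mean(0).round(4),"rect",np.round(r[0],4),np.round(r[1],4),round(r[2],1),"r",round(np.hypot(*d),4),"ang",round(np.degrees(np.arctan2(d[1],d[0])),1))
# box rim
t=(H>75)&(H<100)&(S>120)&(V>60); t[:180]=0;t[300:]=0;t[:,:330]=0;t[:,455:]=0
# bars in upper interior
d=np.zeros_like(roi);d[192:232,352:432]=1
d&=(V<110)&~((H>75)&(H<100)&(S>120))
for q,a,c in blobs(d,40):
    v,u=np.nonzero(q);print("bar",a,c.round(1),cv2.minAreaRect(np.c_[u,v].astype(np.float32)),ray("top",c,.0425).round(4))
k=np.hstack([cv2.resize(im[180:300,335:450],None,fx=4,fy=4,interpolation=cv2.INTER_CUBIC)])
s=cv2.imread("pics/side0.png")[130:220,310:420]
k2=cv2.resize(s,None,fx=3,fy=3,interpolation=cv2.INTER_CUBIC)
out=np.zeros((480,800,3),np.uint8);out[:,:460]=k;out[:270,465:795]=k2
cv2.imwrite("pics/box.png",out)
E
```

```text
plate ((0.5087074041366577, 0.21897710859775543), (0.2604105472564697, 0.26098543405532837), 138.04380798339844)
651 [189.4 187.3] [0.5911 0.2419] rect [0.5908 0.2424] [0.0882 0.0461] 15.3 r 0.0855 ang 15.5
633 [228.1 202.8] [0.5557 0.148 ] rect [0.5558 0.1474] [0.0456 0.0881] 35.3 r 0.0852 ang -56.5
645 [160.8 219.9] [0.5122 0.3051] rect [0.5121 0.3044] [0.0878 0.0429] 87.7 r 0.0862 ang 87.7
141 [197.3 222.1] [0.5084 0.2187] rect [0.5082 0.2189] [0.0288 0.0296] 46.9 r 0.0003 ang -138.8
654 [224.6 245.6] [0.4546 0.1521] rect [0.4539 0.1523] [0.0877 0.0443] 51.9 r 0.086 ang -128.9
687 [182.9 256.3] [0.428  0.2484] rect [0.4281 0.2485] [0.0427 0.0878] 69.1 r 0.0859 ang 159.9
bar 179 [412.8 193.6] ((405.5, 194.5), (5.0, 51.0), 90.0) [[ 0.5862 -0.2936  0.0425]]
bar 281 [367.8 209.3] ((367.95587158203125, 209.42648315429688), (10.892420768737793, 27.017005920410156), 2.726310968399048) [[ 0.5465 -0.1854  0.0425]]
bar 296 [405.7 213.7] ((405.5, 213.5), (27.0, 11.0), 90.0) [[ 0.5377 -0.2762  0.0425]]
```

View pics/box.png

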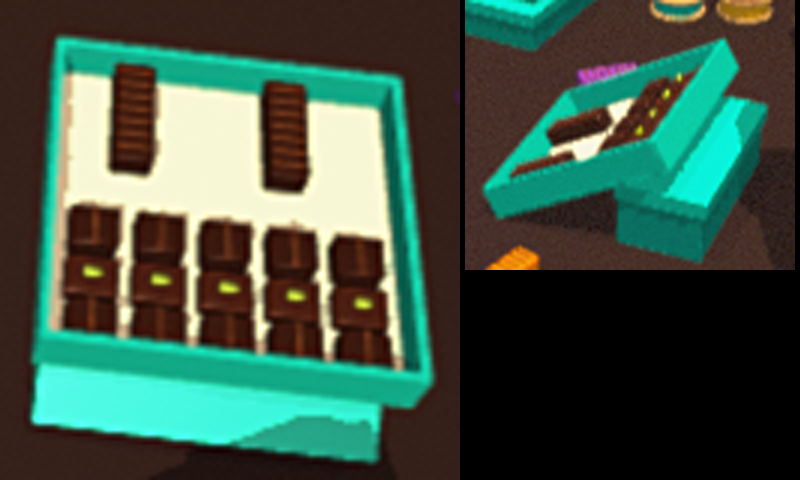

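Run:
```python
from h import *
p=ray("top",[(349.2,189.5),(435.5,198.8),(443.2,275),(343.7,265.5)],np.array([.0294,.0294,.1294,.1294]));print(p.round(4))
for a,b in((0,1),(3,2),(3,0),(2,1)):
    d=p[b]-p[a];print(np.linalg.norm(d[:2]),np.degrees(np.arctan2(d[1],d[0])))
# bar faces from segmentation: centres
yaw=np.radians(-6)
im=cv2.imread("pics/top0.png");g=im.max(2)
for (u0,v0) in((367.8,209.3),(405.7,213.7)):
    m=np.zeros(g.shape,bool);m[197:int(v0)+17,int(u0)-10:int(u0)+11]=1
    m&=(g<110)&(im[...,1].astype(int)-im[...,2]<15)
    b=max(blobs(m,50),key=lambda t:t[1]);v,u=np.nonzero(b[0])
    print(b[1],u.min(),u.max(),v.min(),v.max(),b[2])
    c=b[2];w=ray("top",[c,(c[0],v.min()-.5),(c[0],v.max()+.5)],np.array([.037,.03,.058]));print(w.round(4))
```

```text
[[ 0.5949 -0.1415  0.0294]
 [ 0.576  -0.3525  0.0294]
 [ 0.4037 -0.3345  0.1294]
 [ 0.4201 -0.1225  0.1294]]
0.21185746359803914 -95.11678683003164
0.21264634341490954 -94.41139104039878
0.1758933943899555 -6.221977583987843
0.17326255629160545 -5.983178776074639
274 362 373 197 223 [367.81751825 209.63138686]
[[ 0.5461 -0.1862  0.037 ]
 [ 0.5785 -0.187   0.03  ]
 [ 0.5121 -0.1834  0.058 ]]
293 400 411 200 227 [405.64505119 213.79180887]
[[ 0.5377 -0.2775  0.037 ]
 [ 0.5729 -0.2794  0.03  ]
 [ 0.5044 -0.2722  0.058 ]]
```

Card angles fit 15.5° + 72°k, and the box yaw is about -5.3°. The measured sizes match the ones given, so I'll orient the tool first.

```bash
cat >> h.py <<'E'
from scipy.spatial.transform import Rotation as R
def target(yaw,tilt): # tool x at yaw (deg), tilted
    return R.from_euler('z',yaw,degrees=True)*R.from_euler('x',180,degrees=True)*R.from_euler('y',tilt,degrees=True)
O=np.array([.568,-.244,0]);BX=np.array([.9957,-.0924,0]);BY=np.array([.0924,.9957,0]);Z=np.array([0,0,1.])
def box(up,n,y): # point, m up slope, m along normal, m across
    return O+BX*(-up*.866+n*.5)+Z*(up*.5+n*.866)+BY*y
C=np.array([.5086,.2189,.0465])
def card(ang,h): a=np.radians(ang);return C+.085*np.array([np.cos(a),np.sin(a),0])+h*Z
def go(p,yaw,tilt):
    o=robot.get_obs();r=R.from_rotvec(o["eef_rot"]);t=target(yaw,tilt)
    print("t",round(float(o["clock"]),2),"pos",np.round(o["tool_pos"],4),"q",np.round(o["joints"],2),"F",np.round(o["contact_force"],1))
    print("target",p.round(4),"turn first",np.round((r.inv()*t).as_rotvec(degrees=True),2),"then shift",np.round(t.inv().apply(p-o["tool_pos"]),4), "shift w/o turn",np.round(r.inv().apply(p-o["tool_pos"]),4))
E
python3 -c "
from h import *
go(box(.04,.1235,-.0362),-5.3,-30)"
```

```text
t 0.1 pos [ 0.2376 -0.4678  0.2431] q [-1.25  0.34  1.52 -0.    1.28 -0.15] F [ 0.7 -0.3 -0.6]
target [ 0.5916 -0.2825  0.127 ] turn first [  8.36 -29.19  31.49] then shift [ 0.3486 -0.2172 -0.0671] shift w/o turn [ 0.3995 -0.0047  0.1162]
```

Emit:
send_rows([
  [0,0,6.45,0,0,0,0.042],
  [0,0,6.45,0,0,0,0.042],
  [0,0,6.45,0,0,0,0.042],
  [0,0,6.45,0,0,0,0.042],
  [0,0,6.45,0,0,0,0.042],
  [0,-6,0,0,0,0,0.042],
  [0,-6,0,0,0,0,0.042],
  [0,-6,0,0,0,0,0.042],
  [0,-6,0,0,0,0,0.042],
  [0,-6,0,0,0,0,0.042],
], squeeze=12)

```text
clock: 0.93
tool_pos: [0.2379, -0.4682, 0.2441]
eef_rot: [-3.007, 0.141, 0.813]
contact_force: [-0.6, 0.1, -1.0]
width: 0.46
gripper_force: 0.0
```

```bash
python3 -c "
from h import *
go(box(.04,.1235,-.0362),-5.3,-30)"
```

```text
t 0.93 pos [ 0.2379 -0.4682  0.2441] q [-1.02  0.55  1.31 -0.41  1.62  0.7 ] F [-0.6  0.1 -1. ]
target [ 0.5916 -0.2825  0.127 ] turn first [ 0.05  0.27 -0.07] then shift [ 0.3487 -0.2176 -0.066 ] shift w/o turn [ 0.3481 -0.218  -0.0679]
```

Emit:
send_rows([
  [0,0,0,0.029,-0.018,-0.0055,0.042],
  [0,0,0,0.029,-0.018,-0.0055,0.042],
  [0,0,0,0.029,-0.018,-0.0055,0.042],
  [0,0,0,0.029,-0.018,-0.0055,0.042],
  [0,0,0,0.029,-0.018,-0.0055,0.042],
  [0,0,0,0.029,-0.018,-0.0055,0.042],
  [0,0,0,0.029,-0.018,-0.0055,0.042],
  [0,0,0,0.029,-0.018,-0.0055,0.042],
  [0,0,0,0.029,-0.018,-0.0055,0.042],
  [0,0,0,0.029,-0.018,-0.0055,0.042],
])

```text
clock: 1.77
tool_pos: [0.533, -0.3137, 0.1454]
eef_rot: [-3.008, 0.14, 0.807]
contact_force: [-0.1, -0.5, 0.0]
width: 0.459
gripper_force: 0.0
```

```bash
python3 -c "
from h import *
go(box(.04,.1235,-.0362),-5.3,-30)"
```

```text
t 1.77 pos [ 0.533  -0.3137  0.1454] q [-0.55  0.9   0.91 -0.23  1.81  1.11] F [-0.1 -0.5  0. ]
target [ 0.5916 -0.2825  0.127 ] turn first [-0.03  0.05 -0.01] then shift [ 0.0573 -0.0364 -0.0118] shift w/o turn [ 0.0573 -0.0364 -0.0119]
```

Emit:
send_rows([
  [0,0,0,0.0143,-0.0091,-0.003,0.042],
  [0,0,0,0.0143,-0.0091,-0.003,0.042],
  [0,0,0,0.0143,-0.0091,-0.003,0.042],
  [0,0,0,0.0143,-0.0091,-0.003,0.042],
  [0,0,0,0,0,0,0.042],
  [0,0,0,0,0,0.012,0.042],
  [0,0,0,0,0,0.012,0.042],
  [0,0,0,0,0,0.012,0.042],
  [0,0,0,0,0,0.012,0.042],
  [0,0,0,0,0,0,0.042],
])

```text
clock: 2.6
tool_pos: [0.5643, -0.2814, 0.0845]
eef_rot: [-3.004, 0.14, 0.813]
contact_force: [-0.7, 0.2, 0.0]
width: 0.454
gripper_force: 0.0
```

```bash
python3 -c "
from h import *
go(box(.04,.0235,-.0362),-5.3,-30)
a,b=robot.capture('top'),robot.capture('side')
out=np.zeros((540,800,3),np.uint8)
out[:300,:400]=cv2.resize(a[150:300,330:530],None,fx=2,fy=2,interpolation=cv2.INTER_CUBIC)
out[:540,400:]=cv2.resize(b[85:265,300:433],(400,540),interpolation=cv2.INTER_CUBIC)
cv2.imwrite('pics/near.png',out[:,:,::-1])"
```

```text
t 2.6 pos [ 0.5643 -0.2814  0.0845] q [-0.49  0.99  0.89 -0.2   1.76  1.18] F [-0.7  0.2  0. ]
target [ 0.5419 -0.2779  0.0404] turn first [-0.13  0.27 -0.02] then shift [ 0.0024 -0.0014  0.0496] shift w/o turn [ 0.0027 -0.0013  0.0496]
```

View pics/near.png

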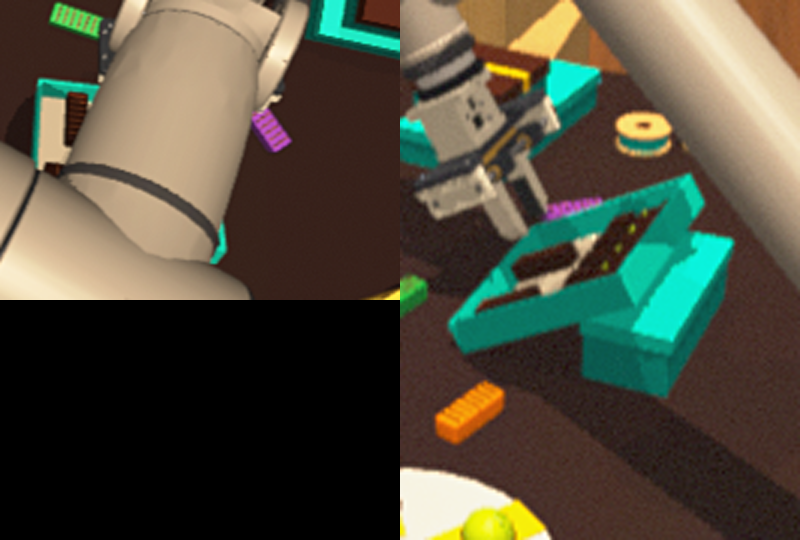

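The side view shows the open fingers over the right bar, perpendicular to the floor, with the bar at about (548,263) in the crop. I'll descend.

Emit:
send_rows([
  [0,0,0,0.0024,-0.0014,0.007,0.042],
  [0,0,0,0,0,0.007,0.042],
  [0,0,0,0,0,0.007,0.042],
  [0,0,0,0,0,0.007,0.042],
  [0,0,0,0,0,0.007,0.042],
  [0,0,0,0,0,0.005,0.042],
  [0,0,0,0,0,0.004,0.042],
  [0,0,0,0,0,0.003,0.042],
  [0,0,0,0,0,0.001,0.042],
  [0,0,0,0,0,0,0.042],
])

```text
clock: 3.53
tool_pos: [0.5449, -0.2781, 0.0437]
eef_rot: [-3.008, 0.14, 0.806]
contact_force: [0.4, -0.3, 0.7]
width: 0.456
gripper_force: 0.0
```

```bash
python3 -c "
from h import *
go(box(.04,.0235,-.0362),-5.3,-30)"
```

```text
t 3.53 pos [ 0.5449 -0.2781  0.0437] q [-0.5   0.99  1.   -0.2   1.64  1.2 ] F [ 0.4 -0.3  0.7]
target [ 0.5419 -0.2779  0.0404] turn first [-0.02  0.   -0.03] then shift [-0.0009  0.0001  0.0044] shift w/o turn [-0.0009  0.0001  0.0044]
```

Emit:
send_rows([
  [0,0,0,0,0,0.0015,0.042],
  [0,0,0,0,0,0.001,0.042],
  [0,0,0,0,0,0.001,0.042],
  [0,0,0,0,0,0,0.042],
  [0,0,0,0,0,0,0.02],
  [0,0,0,0,0,0,0.02],
  [0,0,0,0,0,0,0.02],
  [0,0,0,0,0,0,0.02],
  [0,0,0,0,0,0,0.02],
  [0,0,0,0,0,0,0.02],
])

```text
clock: 4.37
tool_pos: [0.5433, -0.2779, 0.0408]
eef_rot: [-3.009, 0.14, 0.806]
contact_force: [-0.2, 0.2, 1.0]
width: 0.282
gripper_force: 12.0
```

```bash
python3 -c "
from h import *
go(box(.04,.0235,-.0362),-5.3,-30)"
```

```text
t 4.37 pos [ 0.5433 -0.2779  0.0408] q [-0.5   0.99  1.01 -0.2   1.63  1.2 ] F [-0.2  0.2  1. ]
target [ 0.5419 -0.2779  0.0404] turn first [-0.01 -0.02 -0.03] then shift [-0.001   0.0001  0.0011] shift w/o turn [-0.001   0.0001  0.0011]
```

Emit:
send_rows([
  [0,0,0,0,0,-0.01,0.02],
  [0,0,0,0,0,-0.025,0.02],
  [0,0,0,0,0,-0.03,0.02],
  [0,0,0,0,0,-0.03,0.02],
  [0,0,0,0,0,-0.025,0.02],
  [0,6,0,0,0,-0.02,0.02],
  [0,6,0,0,0,-0.01,0.02],
  [0,6,0,0,0,0,0.02],
  [0,6,0,0,0,0,0.02],
  [0,6,0,0,0,0,0.02],
])

```text
clock: 5.2
tool_pos: [0.6172, -0.2848, 0.1721]
eef_rot: [3.137, -0.147, 0.01]
contact_force: [0.1, -0.3, -0.5]
width: 0.277
gripper_force: 12.0
```

```bash
python3 -c "
from h import *
go(card(15.5,.09),15.5,0)
go(card(159.5,.09),-20.5,0)"
```

```text
t 5.2 pos [ 0.6172 -0.2848  0.1721] q [-0.55  0.68  1.15  0.    1.3   1.12] F [ 0.1 -0.3 -0.5]
target [0.5905 0.2416 0.1365] turn first [  0.13  -0.35 -20.85] then shift [ 0.1149 -0.5144  0.0356] shift w/o turn [-0.0759 -0.5216  0.0345]
t 5.2 pos [ 0.6172 -0.2848  0.1721] q [-0.55  0.68  1.15  0.    1.3   1.12] F [ 0.1 -0.3 -0.5]
target [0.429  0.2487 0.1365] turn first [ 0.02 -0.37 15.15] then shift [-0.3631 -0.4337  0.0356] shift w/o turn [-0.2374 -0.5136  0.0335]
```

Emit:
send_rows([
  [0,0,0,-0.0038,-0.026,0,0.02],
  [0,0,0,-0.0038,-0.026,0,0.02],
  [0,0,0,-0.0038,-0.026,0,0.02],
  [0,0,0,-0.0038,-0.026,0,0.02],
  [0,0,0,-0.0038,-0.026,0,0.02],
  [0,0,0,-0.0038,-0.026,0,0.02],
  [0,0,0,-0.0038,-0.026,0,0.02],
  [0,0,0,-0.0038,-0.026,0,0.02],
  [0,0,0,-0.0038,-0.026,0,0.02],
  [0,0,0,-0.0038,-0.026,0,0.02],
])

```text
clock: 6.03
tool_pos: [0.6029, -0.0211, 0.1712]
eef_rot: [3.138, -0.146, -0.0]
contact_force: [0.3, 0.2, 0.1]
width: 0.284
gripper_force: 12.0
```

Emit:
send_rows([
  [0,0,0,-0.0038,-0.026,0,0.02],
  [0,0,0,-0.0038,-0.026,0,0.02],
  [0,0,0,-0.0038,-0.026,0,0.02],
  [0,0,0,-0.0038,-0.026,0,0.02],
  [0,0,0,-0.0038,-0.026,0,0.02],
  [0,0,0,-0.0038,-0.026,0,0.02],
  [0,0,-5.2,-0.0038,-0.026,0,0.02],
  [0,0,-5.2,0,-0.026,0,0.02],
  [0,0,-5.2,0,-0.026,0,0.02],
  [0,0,-5.2,0,-0.015,0,0.02],
])

```text
clock: 6.87
tool_pos: [0.5883, 0.2306, 0.1711]
eef_rot: [-3.111, -0.432, 0.0]
contact_force: [-0.9, 0.1, -0.4]
width: 0.281
gripper_force: 12.0
```

```bash
python3 -c "
from h import *
go(card(15.5,.06),15.5,0)"
```

```text
t 6.87 pos [0.5883 0.2306 0.1711] q [0.25 0.6  1.31 0.   1.23 1.55] F [-0.9  0.1 -0.4]
target [0.5905 0.2416 0.1065] turn first [-0.03 -0.    0.32] then shift [ 0.0051 -0.01    0.0646] shift w/o turn [ 0.0051 -0.0099  0.0646]
```

Emit:
send_rows([
  [0,0,0,0.0025,-0.005,0,0.02],
  [0,0,0,0.0025,-0.005,0,0.02],
  [0,0,0,0,0,0.008,0.02],
  [0,0,0,0,0,0.012,0.02],
  [0,0,0,0,0,0.012,0.02],
  [0,0,0,0,0,0.012,0.02],
  [0,0,0,0,0,0.012,0.02],
  [0,0,0,0,0,0.008,0.02],
  [0,0,0,0,0,0,0.02],
  [0,0,0,0,0,0,0.02],
])

```text
clock: 7.7
tool_pos: [0.591, 0.2381, 0.1067]
eef_rot: [3.113, 0.42, -0.002]
contact_force: [0.4, 0.9, -0.2]
width: 0.28
gripper_force: 12.0
```

```bash
python3 -c "
from h import *
go(card(15.5,.0205),15.5,0)
b=robot.capture('side')
cv2.imwrite('pics/place.png',cv2.resize(b[200:330,220:380],(738,600),interpolation=cv2.INTER_CUBIC)[:,:,::-1])"
```

```text
t 7.7 pos [0.591  0.2381 0.1067] q [ 0.26  0.67  1.37 -0.    1.11  1.57] F [ 0.4  0.9 -0.2]
target [0.5905 0.2416 0.067 ] turn first [ 0.01  0.06 -0.13] then shift [ 0.0005 -0.0035  0.0397] shift w/o turn [ 0.0005 -0.0036  0.0397]
```

View pics/place.png

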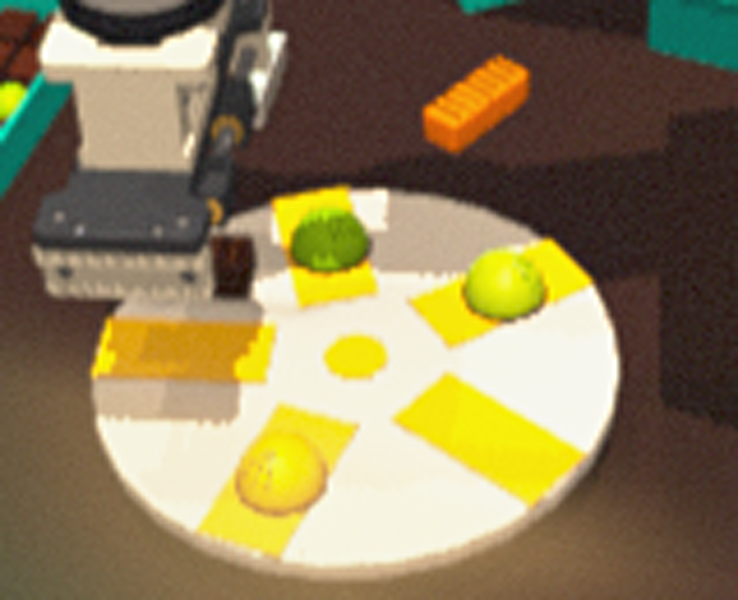

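The side view shows the bar held level with its inner end at crop (232,267). The empty card below it is at about (185,350). I'll check the inner end by ray.

```bash
python3 -c "
from h import *
f=lambda u,v:(220+u*160/738,200+v*130/600)
p=ray('side',[f(217,297),f(250,297),f(213,236),f(252,236)],np.array([.086,.086,.108,.108]))
a=np.radians(15.5);c=card(15.5,0)
t=np.array([.591,.2381,0])
for q in p: d=q-t;print(q.round(4),'along',(d[0]*np.cos(a)+d[1]*np.sin(a)).round(4),'across',(-d[0]*np.sin(a)+d[1]*np.cos(a)).round(4))
go(c+.0205*Z,15.5,0)
"
```

```text
[0.5689 0.2407 0.086 ] along -0.0205 across 0.0084
[0.5537 0.2356 0.086 ] along -0.0366 across 0.0076
[0.5773 0.223  0.108 ] along -0.0172 across -0.0109
[0.5593 0.217  0.108 ] along -0.0362 across -0.0119
t 7.75 pos [0.5914 0.2384 0.1074] q [ 0.26  0.67  1.36 -0.    1.11  1.57] F [1.3 0.1 0.2]
target [0.5905 0.2416 0.067 ] turn first [ 0.01 -0.02 -0.11] then shift [ 0.     -0.0033  0.0404] shift w/o turn [ 0.     -0.0034  0.0404]
```

Emit:
send_rows([
  [0,0,0,0,-0.0017,0.003,0.02],
  [0,0,0,0,-0.0017,0.005,0.02],
  [0,0,0,0,0,0.005,0.02],
  [0,0,0,0,0,0.005,0.02],
  [0,0,0,0,0,0.005,0.02],
  [0,0,0,0,0,0.005,0.02],
  [0,0,0,0,0,0.004,0.02],
  [0,0,0,0,0,0.003,0.02],
  [0,0,0,0,0,0,0.02],
  [0,0,0,0,0,0,0.02],
])

```text
clock: 8.58
tool_pos: [0.59, 0.2422, 0.0719]
eef_rot: [3.113, 0.423, -0.0]
contact_force: [-0.2, -0.4, -0.3]
width: 0.284
gripper_force: 12.0
```

```bash
python3 -c "
from h import *
go(card(15.5,.0205),15.5,0)"
```

```text
t 8.58 pos [0.59   0.2422 0.0719] q [ 0.27  0.71  1.39 -0.    1.04  1.57] F [-0.2 -0.4 -0.3]
target [0.5905 0.2416 0.067 ] turn first [ 0.01  0.02 -0.03] then shift [0.0003 0.0007 0.0049] shift w/o turn [0.0003 0.0007 0.0049]
```

Emit:
send_rows([
  [0,0,0,0,0,0.001,0.02],
  [0,0,0,0,0,0.001,0.02],
  [0,0,0,0,0,0.0005,0.02],
  [0,0,0,0,0,0.0005,0.02],
  [0,0,0,0,0,0.0005,0.02],
  [0,0,0,0,0,0.0005,0.02],
  [0,0,0,0,0,0,0.02],
  [0,0,0,0,0,0,0.02],
  [0,0,0,0,0,0,0.02],
  [0,0,0,0,0,0,0.02],
])

```text
clock: 9.42
tool_pos: [0.5901, 0.2422, 0.0682]
eef_rot: [3.113, 0.423, 0.0]
contact_force: [0.0, -0.1, -0.2]
width: 0.286
gripper_force: 12.0
```

Emit:
send_rows([
  [0,0,0,0,0,0.0003,0.02],
  [0,0,0,0,0,0.0003,0.02],
  [0,0,0,0,0,0.0003,0.02],
  [0,0,0,0,0,0.0003,0.02],
  [0,0,0,0,0,0,0.02],
  [0,0,0,0,0,0,0.02],
  [0,0,0,0,0,0,0.02],
  [0,0,0,0,0,0,0.02],
  [0,0,0,0,0,0,0.02],
  [0,0,0,0,0,0,0.02],
])

```text
clock: 10.25
tool_pos: [0.5901, 0.2422, 0.0669]
eef_rot: [3.113, 0.423, 0.0]
contact_force: [0.4, -0.3, -0.5]
width: 0.282
gripper_force: 12.0
```

Emit:
send_rows([
  [0,0,0,0,0,0.0003,0.02],
  [0,0,0,0,0,0.0003,0.02],
  [0,0,0,0,0,0.0002,0.02],
  [0,0,0,0,0,0.0002,0.02],
  [0,0,0,0,0,0,0.02],
  [0,0,0,0,0,0,0.02],
  [0,0,0,0,0,0,0.02],
  [0,0,0,0,0,0,0.02],
  [0,0,0,0,0,0,0.02],
  [0,0,0,0,0,0,0.02],
])

```text
clock: 11.08
tool_pos: [0.5901, 0.2422, 0.0668]
eef_rot: [3.113, 0.423, 0.001]
contact_force: [-2.7, -0.4, 6.2]
width: 0.28
gripper_force: 12.0
```

```bash
python3 -c "
from h import *
go(card(15.5,.0195),15.5,0)
b=robot.capture('side')
cv2.imwrite('pics/place2.png',cv2.resize(b[200:330,220:380],(738,600),interpolation=cv2.INTER_CUBIC)[:,:,::-1])"
```

```text
t 11.08 pos [0.5901 0.2422 0.0668] q [ 0.27  0.72  1.4  -0.    1.03  1.57] F [-2.7 -0.4  6.2]
target [0.5905 0.2416 0.066 ] turn first [ 0.01 -0.03 -0.03] then shift [0.0002 0.0007 0.0008] shift w/o turn [0.0002 0.0007 0.0008]
```

View pics/place2.png

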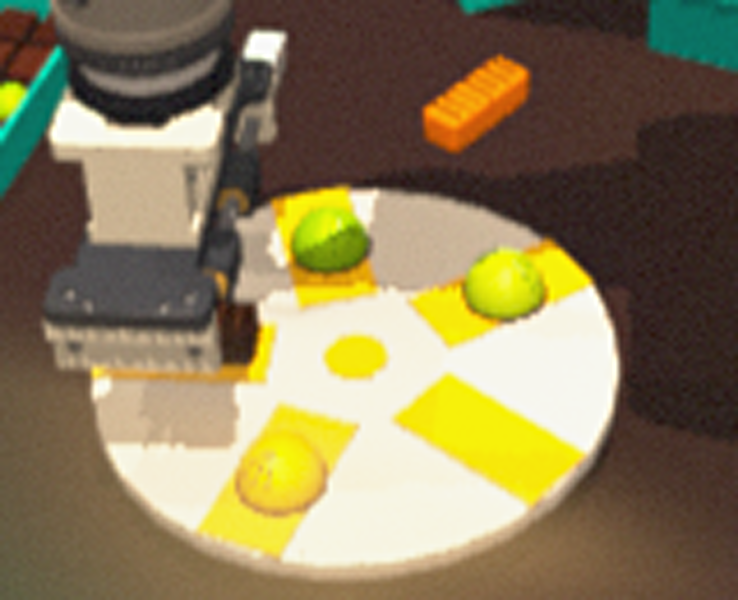

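The plate hasn't moved and the bar is sitting on its card with about 6 N on it. I'll ease off slightly and then open.

Emit:
send_rows([
  [0,0,0,0,0,-0.0004,0.02],
  [0,0,0,0,0,-0.0002,0.02],
  [0,0,0,0,0,0,0.02],
  [0,0,0,0,0,0,0.02],
  [0,0,0,0,0,0,0.028],
  [0,0,0,0,0,0,0.031],
  [0,0,0,0,0,0,0.034],
  [0,0,0,0,0,0,0.038],
  [0,0,0,0,0,0,0.042],
  [0,0,0,0,0,0,0.042],
])

```text
clock: 11.97
tool_pos: [0.59, 0.2422, 0.0664]
eef_rot: [3.113, 0.423, -0.0]
contact_force: [0.5, -0.2, -0.4]
width: 0.451
gripper_force: 0.0
```

Emit:
send_rows([
  [0,0,0,0,0,-0.003,0.042],
  [0,0,0,0,0,-0.006,0.042],
  [0,0,0,0,0,-0.015,0.042],
  [0,0,0,0,0,-0.02,0.042],
  [0,0,0,0,0,-0.025,0.042],
  [0,0,0,0,0,-0.025,0.042],
  [0,0,0,0,0,-0.02,0.042],
  [0,0,5.2,0,0.02,0,0.042],
  [0,0,5.2,0,0.03,0,0.042],
  [0,0,5.2,0,0.03,0,0.042],
])

```text
clock: 12.8
tool_pos: [0.6038, 0.1634, 0.1818]
eef_rot: [-3.141, 0.008, -0.004]
contact_force: [0.2, -0.1, -0.4]
width: 0.457
gripper_force: 0.0
```

Emit:
send_rows([
  [0,0,5.2,0,0.035,0,0.042],
  [0,0,0,0.002,0.035,0,0.042],
  [0,0,0,0.002,0.035,0,0.042],
  [0,0,0,0.002,0.035,0,0.042],
  [0,0,0,0.002,0.035,0,0.042],
  [0,0,0,0.002,0.035,0,0.042],
  [0,0,0,0.002,0.035,0,0.042],
  [0,0,0,0.002,0.035,0,0.042],
  [0,0,0,0.002,0.035,0,0.042],
  [0,0,0,0.002,0.03,0,0.042],
])

```text
clock: 13.63
tool_pos: [0.5921, -0.1842, 0.1814]
eef_rot: [3.137, -0.147, 0.002]
contact_force: [0.9, 1.5, 1.4]
width: 0.456
gripper_force: 0.0
```

```bash
cat > chk.py <<'E'
from h import *
def cards():
    im=cv2.cvtColor(robot.capture("top"),cv2.COLOR_RGB2BGR);hsv=cv2.cvtColor(im,cv2.COLOR_BGR2HSV)
    H,S,V=[hsv[...,i].astype(int) for i in range(3)]
    roi=np.zeros(H.shape,bool);roi[155:290,130:265]=1
    b=roi&(V<110)&((H<18)|(H>165))
    for nm,m,z in(("gold",roi&(H>20)&(H<45)&(S>60)&(V>120),.0465),("dark",b&(cv2.fillPoly(np.zeros(H.shape,np.uint8),[cv2.ellipse2Poly((198,223),(53,53),0,0,360,5)],1)>0),.0575)):
        for q,a,c in blobs(m,60):
            v,u=np.nonzero(q);w=ray("top",np.c_[u,v],z)[:,:2].astype(np.float32);r=cv2.minAreaRect(w);d=w.mean(0)-C[:2]
            e=np.linalg.svd(w-w.mean(0),full_matrices=False)[2][0]
            print(nm,a,w.mean(0).round(4),"size",np.round(r[1],4),"r",round(np.hypot(*d),4),"ang",round(np.degrees(np.arctan2(d[1],d[0])),1),"axis",round(np.degrees(np.arctan2(e[1],e[0])),1))
    return im
E
python3 -c "
from chk import *
im=cards();cv2.imwrite('pics/t1.png',cv2.resize(im[140:300,120:460],None,fx=2,fy=2))
go(box(.04,.1235,.0557),-5.3,-30)"
```

```text
gold 210 [0.5902 0.2434] size [0.0879 0.0443] r 0.0852 ang 16.7 axis -163.8
gold 640 [0.5557 0.1475] size [0.0461 0.088 ] r 0.0855 ang -56.6 axis -56.4
gold 652 [0.5121 0.3052] size [0.0881 0.0434] r 0.0864 ang 87.6 axis -91.5
gold 139 [0.5087 0.2188] size [0.0288 0.0296] r 0.0001 ang -58.6 axis -77.0
gold 653 [0.4545 0.1519] size [0.0875 0.0443] r 0.0861 ang -128.9 axis -129.1
gold 680 [0.4279 0.2487] size [0.0423 0.0881] r 0.0861 ang 159.7 axis 158.9
dark 73 [0.5906 0.2315] size [0.0668 0.0211] r 0.083 ang 8.8 axis -168.1
t 13.68 pos [ 0.5919 -0.1896  0.1813] q [-0.43  0.57  1.33 -0.    1.24  1.24] F [-0.3 -4.2  0.7]
target [ 0.6001 -0.191   0.127 ] turn first [  0.14 -30.1   -0.33] then shift [0.0344 0.0007 0.0429] shift w/o turn [0.0082 0.0004 0.0543]
```

View pics/t1.png

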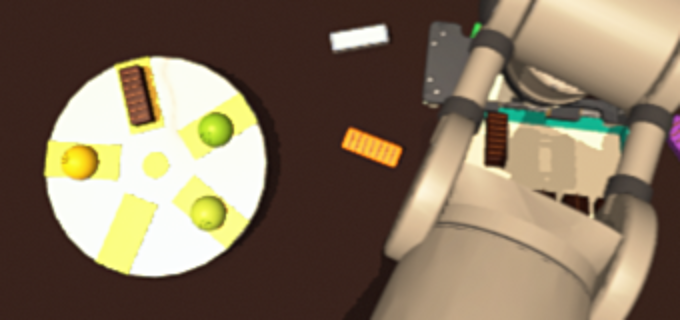

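The first bar is centred on its card and the plate hasn't turned. The gripper is now over the box, so I'll tilt for the left bar.

Emit:
send_rows([
  [0,-6,0,0,0,0,0.042],
  [0,-6,0,0,0,0,0.042],
  [0,-6,0,0,0,0,0.042],
  [0,-6,0,0,0,0,0.042],
  [0,-6,0,0,0,0,0.042],
  [0,0,0,0.017,0,0.015,0.042],
  [0,0,0,0.017,0,0.015,0.042],
  [0,0,0,0,0,0.015,0.042],
  [0,0,0,0,0,0,0.042],
  [0,0,0,0,0,0,0.042],
])

```text
clock: 14.52
tool_pos: [0.5991, -0.1822, 0.1247]
eef_rot: [-3.008, 0.14, 0.808]
contact_force: [-0.2, -0.0, 0.4]
width: 0.458
gripper_force: 0.0
```

```bash
python3 -c "
from h import *
go(box(.04,.0235,.0557),-5.3,-30)"
```

```text
t 14.52 pos [ 0.5991 -0.1822  0.1247] q [-0.35  0.95  0.85 -0.14  1.85  1.31] F [-0.2 -0.   0.4]
target [ 0.5504 -0.1864  0.0404] turn first [-0.02  0.07 -0.02] then shift [0.0005 0.0087 0.0972] shift w/o turn [0.0006 0.0088 0.0971]
```

Emit:
send_rows([
  [0,0,0,0,0.0044,0,0.042],
  [0,0,0,0,0.0043,0,0.042],
  [0,0,0,0,0,0.01,0.042],
  [0,0,0,0,0,0.012,0.042],
  [0,0,0,0,0,0.012,0.042],
  [0,0,0,0,0,0.012,0.042],
  [0,0,0,0,0,0.006,0.042],
  [0,0,0,0,0,0,0.042],
  [0,0,0,0,0,0,0.042],
  [0,0,0,0,0,0,0.042],
])

```text
clock: 15.35
tool_pos: [0.5734, -0.1891, 0.0806]
eef_rot: [-3.01, 0.141, 0.803]
contact_force: [0.8, 0.0, -0.0]
width: 0.456
gripper_force: 0.0
```

```bash
python3 -c "
from h import *
go(box(.04,.0235,.0557),-5.3,-30)
b=robot.capture('side')
cv2.imwrite('pics/near2.png',cv2.resize(b[100:230,290:430],(646,600),interpolation=cv2.INTER_CUBIC)[:,:,::-1])"
```

```text
t 15.35 pos [ 0.5734 -0.1891  0.0806] q [-0.38  0.94  1.   -0.14  1.71  1.31] F [ 0.8  0.  -0. ]
target [ 0.5504 -0.1864  0.0404] turn first [ 0.02 -0.12 -0.05] then shift [ 0.0001 -0.0005  0.0465] shift w/o turn [-0.     -0.0005  0.0465]
```

View pics/near2.png

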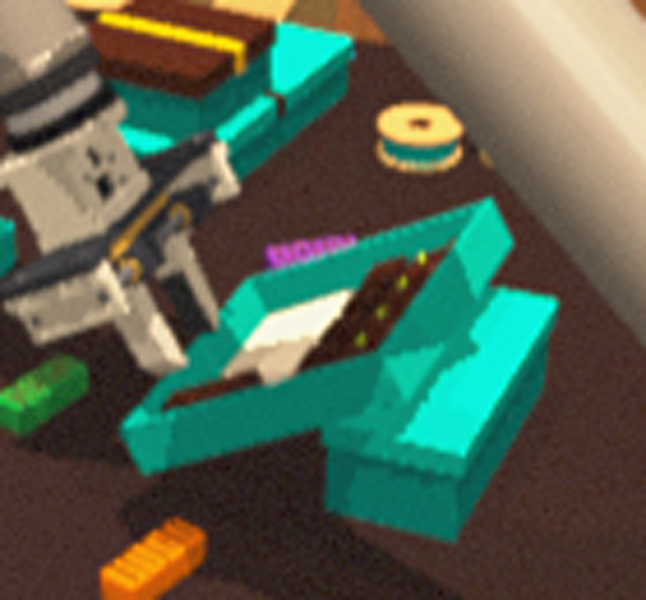

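The near fingertip is at crop (165,370), just above the left bar's lower part and inside the near wall, as expected. I'll descend.

Emit:
send_rows([
  [0,0,0,0,-0.0005,0.005,0.042],
  [0,0,0,0,0,0.006,0.042],
  [0,0,0,0,0,0.006,0.042],
  [0,0,0,0,0,0.006,0.042],
  [0,0,0,0,0,0.005,0.042],
  [0,0,0,0,0,0.004,0.042],
  [0,0,0,0,0,0.004,0.042],
  [0,0,0,0,0,0.003,0.042],
  [0,0,0,0,0,0.002,0.042],
  [0,0,0,0,0,0,0.042],
])

```text
clock: 16.23
tool_pos: [0.552, -0.1862, 0.0437]
eef_rot: [-3.008, 0.14, 0.807]
contact_force: [0.4, 0.2, 0.2]
width: 0.456
gripper_force: 0.0
```

```bash
python3 -c "
from h import *
go(box(.04,.0235,.0557),-5.3,-30)"
```

```text
t 16.23 pos [ 0.552  -0.1862  0.0437] q [-0.38  0.94  1.1  -0.14  1.6   1.31] F [0.4 0.2 0.2]
target [ 0.5504 -0.1864  0.0404] turn first [-0.02  0.03 -0.03] then shift [0.0003 0.0003 0.0037] shift w/o turn [0.0003 0.0003 0.0037]
```

Emit:
send_rows([
  [0,0,0,0,0,0.0015,0.042],
  [0,0,0,0,0,0.001,0.042],
  [0,0,0,0,0,0.0005,0.042],
  [0,0,0,0,0,0,0.042],
  [0,0,0,0,0,0,0.02],
  [0,0,0,0,0,0,0.02],
  [0,0,0,0,0,0,0.02],
  [0,0,0,0,0,0,0.02],
  [0,0,0,0,0,0,0.02],
  [0,0,0,0,0,0,0.02],
])

```text
clock: 17.07
tool_pos: [0.5508, -0.1862, 0.0415]
eef_rot: [-3.008, 0.14, 0.806]
contact_force: [0.6, 0.9, 0.5]
width: 0.283
gripper_force: 12.0
```

Emit:
send_rows([
  [0,0,0,0,0,-0.01,0.02],
  [0,0,0,0,0,-0.025,0.02],
  [0,0,0,0,0,-0.03,0.02],
  [0,0,0,0,0,-0.03,0.02],
  [0,0,0,0,0,-0.025,0.02],
  [0,6,0,0,0,-0.02,0.02],
  [0,6,0,0,0,-0.01,0.02],
  [0,6,0,0,0,0,0.02],
  [0,6,0,0,0,0,0.02],
  [0,6,0,0,0,0,0.02],
])

```text
clock: 17.9
tool_pos: [0.6247, -0.1931, 0.1727]
eef_rot: [3.137, -0.146, 0.01]
contact_force: [-0.0, -0.3, -0.1]
width: 0.28
gripper_force: 12.0
```

```bash
python3 -c "
from h import *
go(card(159.5,.12),-20.5,0)"
```

```text
t 17.9 pos [ 0.6247 -0.1931  0.1727] q [-0.42  0.63  1.24  0.    1.26  1.25] F [-0.  -0.3 -0.1]
target [0.429  0.2487 0.1665] turn first [ 1.000e-02 -3.700e-01  1.516e+01] then shift [-0.338  -0.3452  0.0062] shift w/o turn [-0.2361 -0.4216  0.0043]
```

Emit:
send_rows([
  [0,0,0,-0.012,-0.02,0,0.02],
  [0,0,0,-0.018,-0.032,0,0.02],
  [0,0,0,-0.018,-0.032,0,0.02],
  [0,0,0,-0.018,-0.032,0,0.02],
  [0,0,0,-0.018,-0.032,0,0.02],
  [0,0,0,-0.018,-0.032,0,0.02],
  [0,0,0,-0.018,-0.032,0,0.02],
  [0,0,0,-0.018,-0.032,0,0.02],
  [0,0,0,-0.018,-0.032,0,0.02],
  [0,0,0,-0.018,-0.032,0,0.02],
])

```text
clock: 18.73
tool_pos: [0.4788, 0.1311, 0.172]
eef_rot: [3.138, -0.147, 0.0]
contact_force: [0.6, 1.6, -0.6]
width: 0.284
gripper_force: 12.0
```

Emit:
send_rows([
  [0,0,0,-0.018,-0.032,0,0.02],
  [0,0,0,-0.018,-0.032,0,0.02],
  [0,0,0,-0.018,-0.032,0,0.02],
  [0,0,0,-0.008,-0.018,0,0.02],
  [0,0,5,0,0,0,0.02],
  [0,0,5,0,0,0,0.02],
  [0,0,5,0,0,0,0.02],
  [0,0,0,0,0,0,0.02],
  [0,0,0,0,0,0,0.02],
  [0,0,0,0,0,0,0.02],
])

```text
clock: 19.57
tool_pos: [0.4288, 0.2489, 0.1718]
eef_rot: [3.093, -0.551, -0.0]
contact_force: [0.1, 0.6, -1.1]
width: 0.281
gripper_force: 12.0
```

```bash
python3 -c "
from h import *
go(card(159.5,.06),-20.5,0)"
```

```text
t 19.57 pos [0.4288 0.2489 0.1718] q [ 0.37  0.36  1.71 -0.    1.07  2.29] F [ 0.1  0.6 -1.1]
target [0.429  0.2487 0.1065] turn first [ 0.01 -0.    0.3 ] then shift [0.0003 0.0002 0.0653] shift w/o turn [0.0003 0.0002 0.0653]
```

Emit:
send_rows([
  [0,0,0.3,0,0,0.008,0.02],
  [0,0,0,0,0,0.012,0.02],
  [0,0,0,0,0,0.012,0.02],
  [0,0,0,0,0,0.012,0.02],
  [0,0,0,0,0,0.012,0.02],
  [0,0,0,0,0,0.009,0.02],
  [0,0,0,0,0,0.008,0.02],
  [0,0,0,0,0,0.007,0.02],
  [0,0,0,0,0,0,0.02],
  [0,0,0,0,0,0,0.02],
])

```text
clock: 20.4
tool_pos: [0.4287, 0.249, 0.0916]
eef_rot: [3.091, -0.562, -0.001]
contact_force: [-0.0, 0.0, 0.3]
width: 0.282
gripper_force: 12.0
```

```bash
python3 -c "
from h import *
go(card(159.5,.0205),-20.5,0)
b=robot.capture('side')
cv2.imwrite('pics/place3.png',cv2.resize(b[200:330,220:380],(738,600),interpolation=cv2.INTER_CUBIC)[:,:,::-1])"
```

```text
t 20.4 pos [0.4287 0.249  0.0916] q [ 0.37  0.47  1.8  -0.    0.87  2.3 ] F [-0.   0.   0.3]
target [0.429  0.2487 0.067 ] turn first [ 0.02  0.02 -0.13] then shift [0.0004 0.0002 0.0246] shift w/o turn [0.0004 0.0002 0.0246]
```

View pics/place3.png

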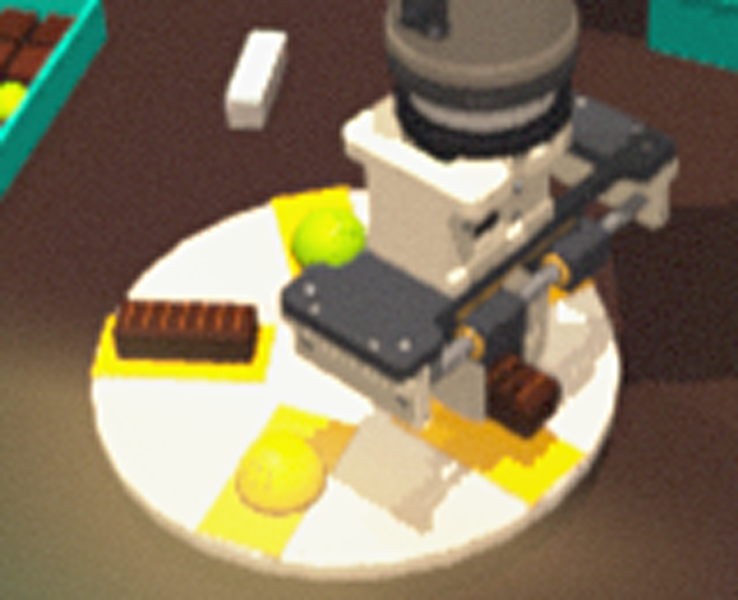

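The second bar is held level over its card, with its outer end at crop (530,400). The first bar lies neatly on its card.

Emit:
send_rows([
  [0,0,0,0,0,0.004,0.02],
  [0,0,0,0,0,0.004,0.02],
  [0,0,0,0,0,0.004,0.02],
  [0,0,0,0,0,0.004,0.02],
  [0,0,0,0,0,0.003,0.02],
  [0,0,0,0,0,0.002,0.02],
  [0,0,0,0,0,0.001,0.02],
  [0,0,0,0,0,0,0.02],
  [0,0,0,0,0,0,0.02],
  [0,0,0,0,0,0,0.02],
])

```text
clock: 21.28
tool_pos: [0.4289, 0.2491, 0.0699]
eef_rot: [-3.091, 0.563, -0.0]
contact_force: [-0.4, 0.2, -0.6]
width: 0.283
gripper_force: 12.0
```

```bash
python3 -c "
from h import *
f=lambda u,v:(220+u*160/738,200+v*130/600)
p=ray('side',[f(530,437),f(556,403)],np.array([.0712,.0712]))
a=np.radians(159.5);c=card(159.5,0)
for q in p: d=q-c;print(q.round(4),'along',(d[0]*np.cos(a)+d[1]*np.sin(a)).round(4),'across',(-d[0]*np.sin(a)+d[1]*np.cos(a)).round(4))
go(card(159.5,.0205),-20.5,0)"
```

```text
[0.4011 0.2661 0.0712] along 0.0322 across -0.0065
[0.3964 0.2418 0.0712] along 0.0281 across 0.0178
t 21.28 pos [0.4289 0.2491 0.0699] q [ 0.37  0.51  1.82 -0.    0.81  2.3 ] F [-0.4  0.2 -0.6]
target [0.429  0.2487 0.067 ] turn first [-0.01 -0.01 -0.13] then shift [0.0003 0.0004 0.0029] shift w/o turn [0.0003 0.0004 0.0029]
```

Emit:
send_rows([
  [0,0,0,-0.001,0,0.0005,0.02],
  [0,0,0,-0.001,0,0.0005,0.02],
  [0,0,0,0,0,0.0005,0.02],
  [0,0,0,0,0,0.0003,0.02],
  [0,0,0,0,0,0.0003,0.02],
  [0,0,0,0,0,0,0.02],
  [0,0,0,0,0,0,0.02],
  [0,0,0,0,0,0,0.02],
  [0,0,0,0,0,0,0.02],
  [0,0,0,0,0,0,0.02],
])

```text
clock: 22.12
tool_pos: [0.4269, 0.2498, 0.0677]
eef_rot: [3.091, -0.563, 0.0]
contact_force: [-0.3, -0.1, -1.4]
width: 0.285
gripper_force: 12.0
```

Emit:
send_rows([
  [0,0,0,0,0,0.0003,0.02],
  [0,0,0,0,0,0.0002,0.02],
  [0,0,0,0,0,0.0002,0.02],
  [0,0,0,0,0,0,0.02],
  [0,0,0,0,0,0,0.02],
  [0,0,0,0,0,0,0.02],
  [0,0,0,0,0,0,0.02],
  [0,0,0,0,0,0,0.02],
  [0,0,0,0,0,0,0.02],
  [0,0,0,0,0,0,0.02],
])

```text
clock: 22.95
tool_pos: [0.4269, 0.2498, 0.067]
eef_rot: [3.091, -0.563, 0.0]
contact_force: [0.1, 0.2, -0.1]
width: 0.283
gripper_force: 12.0
```

Emit:
send_rows([
  [0,0,0,0,0,0.0003,0.02],
  [0,0,0,0,0,0.0002,0.02],
  [0,0,0,0,0,0,0.02],
  [0,0,0,0,0,0,0.02],
  [0,0,0,0,0,0,0.02],
  [0,0,0,0,0,0,0.02],
  [0,0,0,0,0,0,0.02],
  [0,0,0,0,0,0,0.02],
  [0,0,0,0,0,0,0.02],
  [0,0,0,0,0,0,0.02],
])

```text
clock: 23.78
tool_pos: [0.4269, 0.2498, 0.0665]
eef_rot: [-3.091, 0.563, -0.0]
contact_force: [-1.8, 0.2, 1.8]
width: 0.28
gripper_force: 12.0
```

The bar has just touched the card, at about 2 N. I'll release and retreat.

Emit:
send_rows([
  [0,0,0,0,0,0,0.028],
  [0,0,0,0,0,0,0.031],
  [0,0,0,0,0,0,0.034],
  [0,0,0,0,0,0,0.038],
  [0,0,0,0,0,0,0.042],
  [0,0,0,0,0,0,0.042],
  [0,0,0,0,0,-0.003,0.042],
  [0,0,0,0,0,-0.008,0.042],
  [0,0,0,0,0,-0.02,0.042],
  [0,0,0,0,0,-0.03,0.042],
])

```text
clock: 24.62
tool_pos: [0.4255, 0.2492, 0.1269]
eef_rot: [3.088, -0.562, -0.006]
contact_force: [0.2, 0.9, -1.2]
width: 0.459
gripper_force: 0.0
```

Emit:
send_rows([
  [0,0,0,0,0,-0.03,0.042],
  [0,0,0,0,0,-0.03,0.042],
  [0,0,0,0,0.03,0,0.042],
  [0,0,0,0,0.035,0,0.042],
  [0,0,0,0,0.035,0,0.042],
  [0,0,0,0,0.035,0,0.042],
  [0,0,0,0,0.035,0,0.042],
  [0,0,0,0,0.035,0,0.042],
  [0,0,0,0,0.03,0,0.042],
  [0,0,0,0,0,0,0.042],
])

```text
clock: 25.45
tool_pos: [0.3425, 0.0266, 0.1881]
eef_rot: [3.088, -0.568, 0.0]
contact_force: [0.1, -0.4, -0.0]
width: 0.452
gripper_force: 0.0
```

```bash
python3 -c "
from chk import *
im=cards();b=robot.capture('side')
out=np.zeros((600,800,3),np.uint8)
out[:,:400]=cv2.resize(im[160:290,135:265],(400,400)).repeat(1,0)[:400] if 0 else cv2.copyMakeBorder(cv2.resize(im[160:290,135:265],(400,400)),0,200,0,0,cv2.BORDER_CONSTANT)
out[:325,400:]=cv2.resize(b[200:330,220:380],(400,325))[:,:,::-1]
cv2.imwrite('pics/end.png',out);print(robot.get_obs()['tool_pos'])"
```

```text
gold 198 [0.5895 0.2448] size [0.0882 0.0461] r 0.085 ang 17.7 axis -164.3
gold 630 [0.5558 0.1479] size [0.0456 0.088 ] r 0.0853 ang -56.4 axis -56.6
gold 644 [0.5121 0.3051] size [0.0878 0.0428] r 0.0863 ang 87.7 axis -91.6
gold 140 [0.5086 0.2187] size [0.0288 0.0296] r 0.0002 ang -104.0 axis -89.9
gold 655 [0.4546 0.152 ] size [0.0877 0.0443] r 0.0859 ang -128.9 axis -128.5
gold 229 [0.4289 0.2474] size [0.0423 0.0877] r 0.0846 ang 160.3 axis 160.8
dark 88 [0.5925 0.2336] size [0.0681 0.0254] r 0.0852 ang 9.9 axis -163.2
dark 87 [0.4314 0.2371] size [0.0243 0.0667] r 0.0794 ang 166.7 axis 165.1
[0.34421655 0.0291401  0.18825661]
```

View pics/end.png

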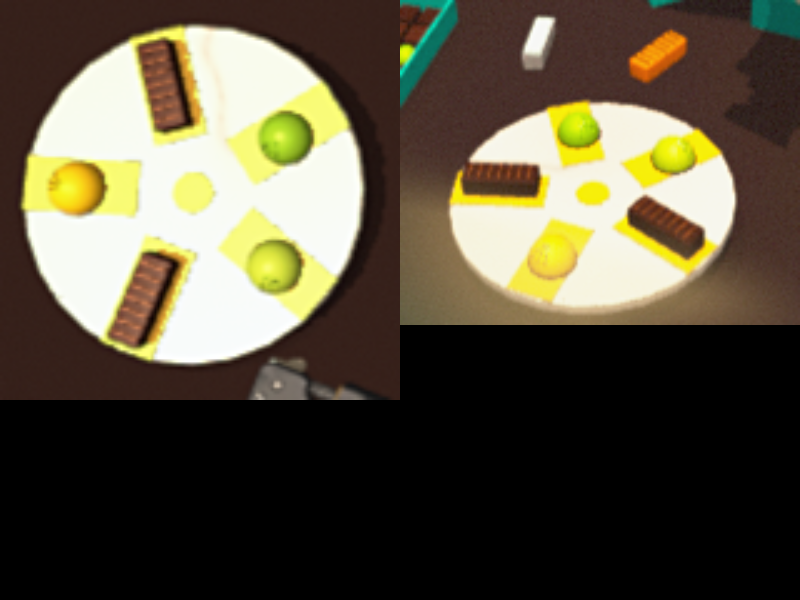

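Both bars lie flat, centred and lengthwise on their cards. The plate hasn't turned, and the eggs and price block are where they were.

```bash
python3 -c "
from station import robot
print(robot.job_done())"
```

```text
the job is handed in; nothing more can be done
None
```

Both chocolate bars were set down gently and lie flat, centred and lengthwise on the two empty cards; the plate did not turn measurably, the eggs and price block look undisturbed, and the job is handed in, with no verdict shown.

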